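Level the gel dish stand with a wedge

TASK

The gel in the dish has to set level, but the hinged stand it is on sits low at the front left corner. Of the two grey headed wedges on the bench take the one thick enough for the job and push it, thin end first, under the foot of that corner until the bubble of the level on the stand is centred between its two black lines. Leave the wedge there holding the stand up, and leave the other wedge where it lies.

Things in the scene. Friction and masses are not known exactly. Their poses are not given: they have to be found in the camera images.
- wedge: the thick grey wedge: 150 long, 38 wide, flat parallel sides, lying flat; from the thin end its top rises evenly over 120 mm from 2.5 to 20 high, then comes a square head 30 long and 36 high; 0.12 kg, balance point 45 mm behind the middle, in the head. Origin at the centre of its underside, +x to the thin end, which starts turned roughly away from the robot
- thin_wedge: the thin grey wedge, a bystander: the same length and width, but its taper rises only to 8.5 and its head is 20 high; too thin to level the stand. Origin at the centre of its underside, +x to the thin end
- stand: stand fixed to the bench: steel base with a rear hinge carrying an aluminium plate 131 deep (x), 150 wide, 9 thick, top 38.5 above the bench when level; a fixed gel dish and spirit level on it. Origin on the bench under its middle, +x away from the robot to the hinge, +y left. Plate's front edge at x = -64. Open below for y -40 to 75, back to x = +53
- foot (a point): lowest point of the round foot (8 mm radius ball end) under the plate's front left corner, at stand x -52, y +45; 120 in front of the hinge axis. 7 above the bench at the start, 15 when level; presses down with about 4 N. Drive the wedge along stand +x: level when about 85 of its length has passed the foot; 10 mm further lifts 0.7 degrees more
- level_middle (a point): middle of the level's vial, on the stand's right half, half way between its two black lines, which are 26 mm apart along the stand's x; the level's top is 57 above the bench when level
- bubble_centre (a point): centre of the white bubble, 18 mm long, in the level's vial. It moves along the stand's x towards the high side: at the start about 17 mm to the rear (+x) of the middle, 0 when level; 4.4 mm for each degree
- plate (a joint): tilt of the plate about the rear hinge, rad: 0 level, negative with the front low (-0.067 at the start, on its stop), positive with the front high (0.06 at most). It falls back unless something is under the foot
Things that resemble listed ones, but are neither listed nor needed, are in the scene too. There is more than one size of the stand; the one meant has the size given above.

How it is judged:
By the outcome, as a careful person would: the job done as asked, in the order asked, and still so for the second after the job is handed in, with the robot touching nothing.
It also fails if it takes over 42 s, if anything falls off the work surface, if the arm or the gripper's body presses on something with over 40 N, if the wrist force passes 120 N, or if a joint passes its speed limit or range.

ROBOT

A 6-joint arm with a two-finger parallel gripper is mounted at the origin on a cart in front of the work surface, level with it; the furniture and walls round the work are solid. World frame = base frame: x ahead of the robot, y to its left, z up, the work surface at z = 0. Lengths are in m, angles in rad, forces in N, time in s.
With the tool pointing down it reaches from about 0.425 to 0.925 m from the base axis. Payload 12.5 kg.
Tool frame: the origin (TCP) lies midway between the tips of the shut fingers; the grasp point (between the pads) lies 19 mm behind it (r.tcp_to_grasp is the distance from the TCP to the grasp point, in m); z points along the fingers, y is the line along which they close (so a half turn about z gives the same grasp; the last joint's range is limited). The gripper opens to 85 mm and grips with 20 to 120 N. Pads are 22 mm wide; open, the fingers measure 114 mm over their backs; the gripper's body (76 mm by 85 mm) begins 54 mm behind the grasp point. The pads swing forward as they close: fully open they stand 13 mm farther back than shut.
Start: joints at [1.196, 0.491, 1.559, -0, 1.092, -0.106], TCP at [0.166, 0.603, 0.231] pointing down, gripper open.
Joint ranges: [-3.1, 3.1], [-0.84, 2.19], [0.05, 2.79], [-1.13, 4.28], [0.06, 2.93], [-2.69, 2.69]. Speed limits (rad/s): [2.22, 2.22, 2.79, 3.14, 3.14, 3.14].

INTERFACE

Orientations are given as a unit quaternion [w, x, y, z].
In Python, from workcell import r, cams gives the robot as it stands. The module is installed in compiled form; this text tells all that it offers.
- The arm moves only by the tool send_rows, never from a script. Its argument "deltas" is a list of rows, each a list of 3 entries, a list of its own where there are three numbers: the shift along the tool's x, y, z each as a share of 0.04 m, from -1 to 1, then the turn, a rotation vector about the tool's x, y, z each as a share of 4 degrees, from -1 to 1, then the opening, from -1 (shut) to 1 (fully open). A call has 1 to 8 rows; each row shifts and turns the commanded pose from where the row before left it, along the tool's axes as they then stand; what a row does not reach is not made up. A row lasts 1/8 s, in which the tool goes at most 62.5 mm and 10.7 degrees, less where a joint would pass 70% of its speed; a pose out of reach is approached as far as the arm can. A call with a number of a shift or a turn outside -1 to 1 is refused whole. A call with a gripper value outside its range is refused whole. The fingers move at their own pace and stop on an object; the grip force is fixed at half the most. Time passes only in rows, so rows that do not move let the fingers close. It gives the time, the measured TCP pose, the force, the opening and the grip force at its end, in the units of the state.
- r.state(): the state, without advancing time (a new reading comes with each control period).
- cams.read_camera(name): name is "scene" or "side" or "wrist"; returns the picture (480x640x3 uint8, red, green, blue); there is no depth.
- cams.camera_model(name): a dict with "camera_matrix" (3x3 intrinsics, pixels), "eye" and "attitude" of the camera in the world. Camera axes: x right, y down, z forward; pixel columns grow to the right and rows downward; lengths in m; the calibration is good to about 2 mm. The wrist camera is an equidistant fisheye: a pixel r from the principal point sees the ray r / f radians off the axis. A picture is of the moment at which its call begins: read the wrist's pose just before it. camera_model takes no time and is no camera call; for the wrist camera it gives the pose at the moment of the call.
- r.finish_job(): hands the job in; it is judged then, once.
The state is a dict: "clock": time; "q": joint angles; "qvel": joint speeds; "joint_efforts": joint torques, N m; "position": TCP position; "tool_rot": TCP orientation; "force": force on the tool from outside, world axes, zero at the start; "wrist_torque": the same for the moment, N m; "opening": finger opening in m; "finger_force": force on a finger pad.
Only numpy, scipy, OpenCV 4.12 (cv2) and the standard library are available. Lean on these libraries where they do the work, as an engineer would, in place of code of your own. Each camera call takes 0.05 s, during which the arm holds its last target. There are 200 camera calls.

## Working session

There is one attempt and no reset: what is moved stays moved. The work goes in short steps, Python scripts to look and compute and a tool call to move; the robot and the scene stay as the last step left them, time stands still between calls to the robot, and variables do not carry over. Pictures are saved under pics/ and viewed, at most 10 in all, crops included, and the job is handed in when it is done.

Besides the shell and the picture viewer there is one more tool, called after "Request:" as name(argument=value, ...) on one line, values as JSON. send_rows: Moves the arm, as the interface text tells. Its arguments: {"type":"object","properties":{"deltas":{"type":"array"}},"required":["deltas"]}

```bash
mkdir -p pics; python3 - <<'E'
from workcell import r,cams
import cv2
for n in ("scene","side"):
    im=cams.read_camera(n); cv2.imwrite(f"pics/{n}0.png",im[:,:,::-1])
    m=cams.camera_model(n); print(n,m)
print(r.state())
E
```

```text
scene {'camera_matrix': array([[437.86478176,   0.        , 321.30239456],
       [  0.        , 437.86478176, 230.0238643 ],
       [  0.        ,   0.        ,   1.        ]]), 'eye': array([ 0.48155656, -0.53450295,  0.64812312]), 'attitude': array([-0.3875085 ,  0.91947607, -0.06135071,  0.02523911])}
side {'camera_matrix': array([[493.95126455,   0.        , 322.7887098 ],
       [  0.        , 493.95126455, 235.00717277],
       [  0.        ,   0.        ,   1.        ]]), 'eye': array([0.57199643, 0.99472291, 0.53922017]), 'attitude': array([-0.00290862,  0.01917701,  0.85051476, -0.52559341])}
{'clock': 0.1, 'q': array([ 1.19635606e+00,  4.91541428e-01,  1.55939713e+00,  5.38539195e-07,
        1.09169106e+00, -1.05590566e-01]), 'qvel': array([-0.00182057, -0.00217164, -0.00240478,  0.00227377,  0.00126863,
        0.00048822]), 'joint_efforts': array([ 2.97592574e-03, -6.19440436e+01, -2.62027216e+01, -1.37953712e-04,
        2.90746415e-03, -6.36208006e-05]), 'position': array([0.16591334, 0.60236981, 0.23075702]), 'tool_rot': array([-1.23484332e-04,  1.34020476e-01,  9.90978427e-01, -5.03562555e-04]), 'force': array([-0.24963984,  0.14092237, -0.26169093]), 'wrist_torque': array([ 0.00719835, -0.03866983,  0.01467042]), 'finger_force': 0.0, 'opening': 0.08574380300470345}
```

View pics/scene0.png

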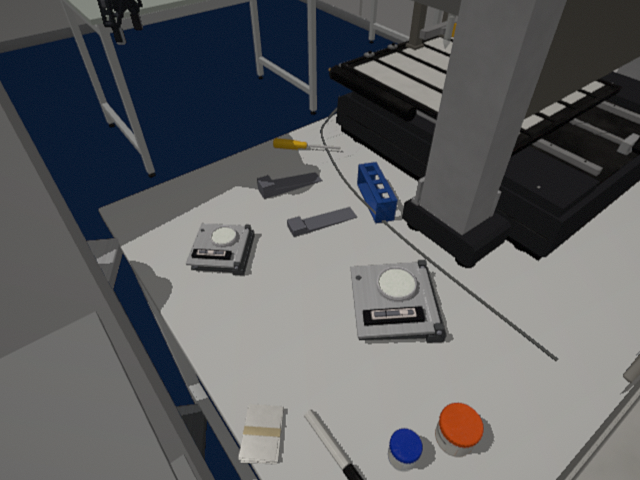

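View pics/side0.png

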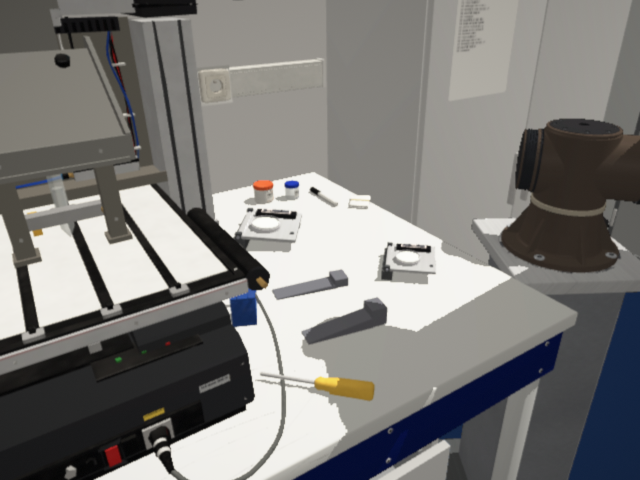

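The thick wedge's head is at scene (267,187) with its thin end at (320,173). The large stand is near (395,300), the thin wedge at (320,220) and a small decoy stand at (220,247). I'll zoom in on both to get accurate corners.

```bash
cat > h.py <<'E'
import numpy as np,cv2
from workcell import r,cams
from scipy.spatial.transform import Rotation as R
def RT(n):
    m=cams.camera_model(n); return m["camera_matrix"],R.from_quat(m["attitude"],scalar_first=True).as_matrix(),m["eye"]
def back(n,uv,z):
    K,A,e=RT(n); d=A@np.linalg.solve(K,[uv[0],uv[1],1]); return e+d*(z-e[2])/d[2]
def proj(n,P):
    K,A,e=RT(n); c=(np.atleast_2d(P)-e)@A@K.T; return c[:,:2]/c[:,2:]
def crop(n,x0,y0,x1,y1,f,out):
    im=cams.read_camera(n)[y0:y1,x0:x1,::-1]; cv2.imwrite(out,cv2.resize(im,None,fx=f,fy=f,interpolation=cv2.INTER_CUBIC))
E
python3 - <<'E'
from h import *
im=cams.read_camera("scene")[...,::-1]
a=cv2.resize(im[155:245,250:370],None,fx=4.5,fy=4.5,interpolation=2)
b=cv2.resize(im[250:350,340:460],None,fx=4.5,fy=4.5,interpolation=2)
im=cams.read_camera("side")[...,::-1]
c=cv2.resize(im[260:350,270:400],None,fx=6,fy=6,interpolation=2)
cv2.imwrite("pics/a.png",a);cv2.imwrite("pics/b.png",b);cv2.imwrite("pics/c.png",c)
for p in((355,267),(428,262),(441,333),(358,338)):print(back("scene",p,.035))
for p in((258,178),(264,195),(320,178)):print(back("scene",p,.01))
E
```

```text
[ 0.61273028 -0.01675117  0.035     ]
[ 0.74991675 -0.02281351  0.035     ]
[ 0.72410275 -0.17346788  0.035     ]
[ 0.58949336 -0.16470584  0.035     ]
[0.44174545 0.30934015 0.01      ]
[0.45338887 0.24418209 0.01      ]
[0.58777165 0.2896177  0.01      ]
```

View pics/a.png

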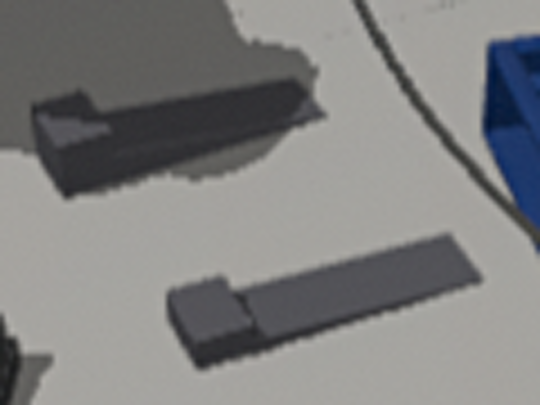

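View pics/b.png

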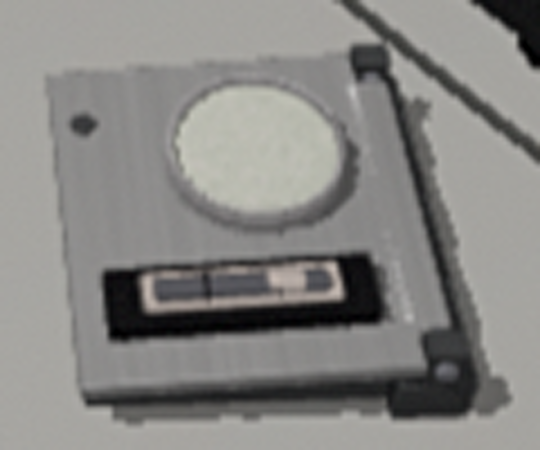

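View pics/c.png

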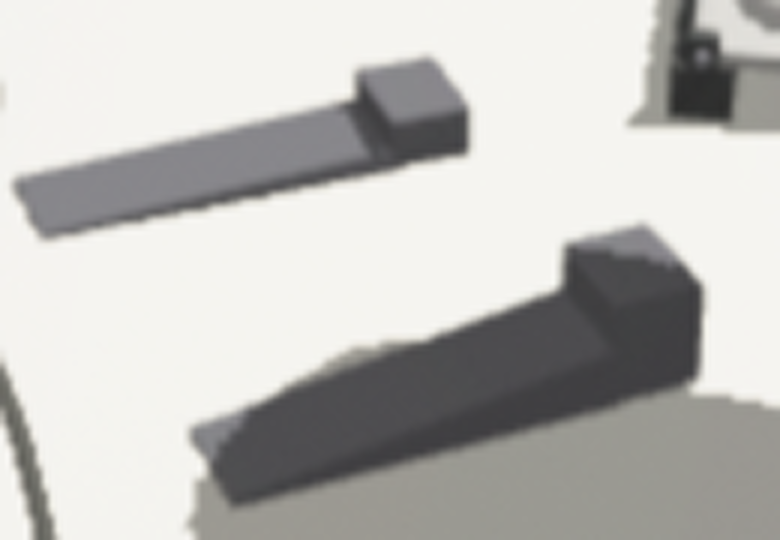

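```bash
cat > fit.py <<'E'
from h import *
from scipy.optimize import least_squares
def fit(obs,p0):
    def f(p):
        c,s=np.cos(p[2]),np.sin(p[2]); M=np.array([[c,-s,0],[s,c,0],[0,0,1]])
        return np.concatenate([proj(n,M@np.array(P)/1000+[p[0],p[1],0])[0]-uv for n,uv,P in obs])
    s=least_squares(f,p0,loss="soft_l1"); print(s.x.round(4),np.degrees(s.x[2]).round(2)); print(s.fun.reshape(-1,2).round(1).tolist()); return s.x
E
python3 - <<'E'
from fit import *
A=lambda X,Y:("scene",np.array([(X+.5)/4.5-.5+250,(Y+.5)/4.5-.5+155]))
B=lambda X,Y:("scene",np.array([(X+.5)/4.5-.5+340,(Y+.5)/4.5-.5+250]))
C=lambda X,Y:("side",np.array([(X+.5)/6-.5+270,(Y+.5)/6-.5+260]))
O=[(C(237,507),(75,19,0)),(C(190,433),(75,-19,2.5)),(C(695,382),(-75,19,0)),(C(702,290),(-75,19,36)),(C(645,225),(-75,-19,36)),(C(567,245),(-45,-19,36)),(C(625,308),(-45,19,36)),
(A(68,197),(-75,-19,0)),(A(33,108),(-75,19,36)),(A(82,92),(-45,19,36)),(A(325,117),(75,-19,1)),(A(297,80),(75,19,2.5))]
fit([(*a,p) for a,p in O],[.51,.28,0])
O=[(C(240//1,0),(0,0,0))]
O=[(A(203,368),(-75,-19,0)),(A(482,280),(75,-19,1)),(A(450,235),(75,19,2.5)),(A(168,290),(-75,19,20)),
(C(467,155),(-75,19,0)),(C(467,103),(-75,19,20)),(C(430,58),(-75,-19,20)),(C(14,180),(75,-19,2.5)),(C(45,240),(75,19,0))]
fit([(*a,p) for a,p in O],[.57,.2,0])
z=lambda x:38.5-.067*(68-x)
S=[(B(48,77),(-64,75,z(-64))),(B(83,392),(-64,-75,z(-64))),(B(83,125),(-52,45,z(-52))),("x",)]
S=S[:3]
S=[(*a,p) for a,p in S]
x=fit(S,[.66,-.09,0])
fit(S+[("side",np.array([296.,241.]),(-64,75,z(-64))),],x)
c,s=np.cos(x[2]),np.sin(x[2])
for P in((-52,45,0),(-64,75,z(-64)),(-64,-75,z(-64)),(67,75,38.5)):
    q=np.array(P)/1000; w=np.array([x[0]+c*q[0]-s*q[1],x[1]+s*q[0]+c*q[1],q[2]]);print(P,w.round(4),proj("scene",w).round(),proj("side",w).round())
E
```

```text
[0.5167 0.2865 0.3482] 19.95
[[-0.6, 0.5], [-0.4, -1.1], [1.5, 0.2], [1.2, -1.2], [0.6, -1.4], [-1.2, -1.1], [-1.2, -0.2], [-0.6, 0.3], [-0.6, -1.5], [0.7, -1.6], [0.4, -1.0], [-0.6, -1.7]]
[0.5759 0.1515 0.3001] 17.2
[[-0.6, 0.5], [0.9, -0.7], [0.0, -1.6], [-0.1, -0.4], [0.7, -0.3], [0.8, -0.1], [0.1, -1.6], [-0.5, -0.9], [-0.9, 0.2]]
[ 0.6619 -0.09   -0.0943] -5.4
[[-0.1, -0.4], [0.0, -0.3], [0.1, 0.9]]
[ 0.6619 -0.0896 -0.0936] -5.36
[[-0.2, -0.6], [0.0, -0.5], [0.1, 0.8], [-0.1, -2.4]]
(-52, 45, 0) [ 0.6143 -0.0403  0.    ] [[357. 289.]] [[293. 244.]]
(-64, 75, 29.656) [ 0.6052 -0.0094  0.0297] [[350. 266.]] [[296. 239.]]
(-64, -75, 29.656) [ 0.5911 -0.1587  0.0297] [[358. 336.]] [[302. 212.]]
(67, 75, 38.5) [ 0.7356 -0.0217  0.0385] [[421. 261.]] [[239. 234.]]
```

Both cameras agree on the wedge: centre (0.517, 0.2865), yaw 20°. Its head is therefore at (0.460, 0.266). The stand is at (0.662, -0.090) with yaw -5.4°, which puts the foot at (0.614, -0.040). The residuals are about 1 px, so I'll move to the head now.

Request:
send_rows(deltas=[[[-0.93, -0.615, 0.33], [0, 0, 0], 1], [[-0.93, -0.615, 0.33], [0, 0, 0], 1], [[-0.93, -0.615, 0.33], [0, 0, 0], 1], [[-0.93, -0.615, 0.33], [0, 0, 0], 1], [[-0.93, -0.615, 0.33], [0, 0, 0], 1], [[-0.93, -0.615, 0.33], [0, 0, 0], 1], [[-0.93, -0.615, 0.33], [0, 0, 0], 1], [[-0.93, -0.615, 0.33], [0, 0, 0], 1]])

```text
clock: 1.2
position: [0.4015, 0.3327, 0.1253]
tool_rot: [0.0, 0.134, 0.991, 0.0]
force: [0.4, 0.6, -0.7]
opening: 0.0852
finger_force: 0.0
```

Request:
send_rows(deltas=[[[-0.93, -0.615, 0.33], [0, 0, 0], 1], [[-0.93, -0.615, 0.33], [0, 0, 0], 1], [[0, 0, 0], [0, 0, -1], 1], [[0, 0, 0], [0, 0, -1], 1], [[0, 0, 0], [0, 0, -1], 1], [[0, 0, 0], [0, 0, -1], 1], [[0, 0, 0], [0, 0, -1], 1], [[0, 0, 0], [0, 0, -1], 1]])

```text
clock: 2.2
position: [0.4593, 0.2666, 0.0992]
tool_rot: [-0.0, -0.076, 0.997, 0.0]
force: [-0.6, 0.9, -0.7]
opening: 0.0854
finger_force: 0.0
```

Request:
send_rows(deltas=[[[0, 0, 0], [0, 0, -1], 1], [[0, 0, 0], [0, 0, -1], 1], [[0, 0, 0], [0, 0, -0.85], 1], [[0, 0, 0], [0, 0, 0], 1], [[0, 0, 0], [0, 0, 0], 1]])

```text
clock: 2.82
position: [0.4593, 0.2666, 0.0992]
tool_rot: [-0.0, -0.173, 0.985, 0.0]
force: [-0.4, -0.5, -0.2]
opening: 0.0854
finger_force: 0.0
```

```bash
cat >> h.py <<'E'
def to(x,y,z,yaw):
    s=r.state(); Q=R.from_quat(s["tool_rot"],scalar_first=True)
    T=R.from_euler("z",yaw,degrees=True)*R.from_matrix(np.diag([-1,1,-1.]))
    print("t",s["clock"],"pos",s["position"].round(4),"yaw",np.degrees(np.arctan2(-Q.as_matrix()[1,0],-Q.as_matrix()[0,0])).round(2),"F",s["force"].round(1),"open",s["opening"].round(4),s["finger_force"])
    print("shift/.04",((Q.inv().apply(np.array([x,y,z])-s["position"]))/.04).round(3),"turn/4deg",(np.degrees((Q.inv()*T).as_rotvec())/4).round(3))
E
python3 - <<'E'
from h import *
to(.4603,.266,.006,19.95)
cv2.imwrite("pics/w1.png",cams.read_camera("wrist")[...,::-1])
E
```

```text
Traceback (most recent call last):
  File "h.py", line 15, in to
    print("t",s["clock"],"pos",s["position"].round(4),"yaw",np.degrees(np.arctan2(-Q.as_matrix()[1,0],-Q.as_matrix()[0,0])).round(2),"F",s["force"].round(1),"open",s["opening"].round(4),s["finger_force"])
                                                                                                                                                                    ^^^^^^^^^^^^^^^^^^
AttributeError: 'float' object has no attribute 'round'
```

```bash
sed -i 's/s\["opening"\].round(4)/round(s["opening"],4)/' h.py
python3 - <<'E'
from h import *
to(.4603,.266,.006,19.95)
cv2.imwrite("pics/w1.png",cams.read_camera("wrist")[...,::-1])
E
```

```text
t 2.825 pos [0.4593 0.2666 0.0992] yaw 19.93 F [-0.4 -0.5 -0.2] open 0.0854 0.0
shift/.04 [-0.019 -0.024  2.331] turn/4deg [ 0.001 -0.001 -0.006]
```

View pics/w1.png

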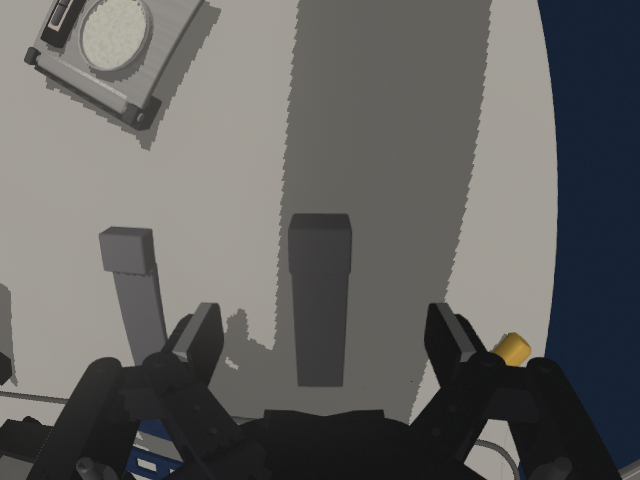

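The wrist view shows the head at (320,235), midway between the fingers and aligned with them. I'll descend and grip.

Request:
send_rows(deltas=[[[-0.02, -0.02, 0.7], [0, 0, 0], 1], [[0, 0, 0.7], [0, 0, 0], 1], [[0, 0, 0.6], [0, 0, 0], 1], [[0, 0, 0.33], [0, 0, 0], 1], [[0, 0, 0], [0, 0, 0], 1], [[0, 0, 0], [0, 0, 0], -1], [[0, 0, 0], [0, 0, 0], -1], [[0, 0, 0], [0, 0, 0], -1]])

```text
clock: 3.88
position: [0.4607, 0.2663, 0.0071]
tool_rot: [0.001, -0.174, 0.985, 0.0]
force: [-0.2, -1.3, 2.2]
opening: 0.0371
finger_force: 59.4
```

Request:
send_rows(deltas=[[[0, 0, 0], [0, 0, 0], -1], [[0, 0, 0], [0, 0, 0], -1], [[0, 0, 0], [0, 0, 0], -1]])

```text
clock: 4.25
position: [0.4607, 0.2663, 0.007]
tool_rot: [0.001, -0.174, 0.985, 0.0]
force: [-0.8, -0.7, 8.5]
opening: 0.0372
finger_force: 60.5
```

Request:
send_rows(deltas=[[[0, 0, -0.5], [0, 0, 0], -1], [[0, 0, -1], [0, 0, 0], -1], [[0, 0, -0.9], [0, 0, 0], -1], [[0, 0, 0], [0, 0, 0], -1]])

```text
clock: 4.75
position: [0.4612, 0.2666, 0.1046]
tool_rot: [0.002, -0.174, 0.985, 0.001]
force: [-0.3, -0.1, -1.8]
opening: 0.0371
finger_force: 60.0
```

Request:
send_rows(deltas=[[[0.15, -0.43, 0], [0, 0, 0], -1], [[0.31, -0.86, 0], [0, 0, 0], -1], [[0.31, -0.86, 0], [0, 0, 0], -1], [[0.31, -0.86, 0], [0, 0, 0], -1], [[0.31, -0.86, 0], [0, 0, 0], -1], [[0.31, -0.86, 0], [0, 0, 0], -1], [[0.31, -0.86, 0], [0, 0, 0], -1], [[0.31, -0.86, 0], [0, 0, 0], -1]])

```text
clock: 5.75
position: [0.4602, -0.0099, 0.101]
tool_rot: [-0.001, -0.173, 0.985, 0.0]
force: [0.2, 0.3, -0.6]
opening: 0.0374
finger_force: 60.1
```

Request:
send_rows(deltas=[[[0.15, -0.43, 0], [0, 0, 0.5], -1], [[0, 0, 0], [0, 0, 1], -1], [[0, 0, 0], [0, 0, 1], -1], [[0, 0, 0], [0, 0, 1], -1], [[0, 0, 0], [0, 0, 1], -1], [[0, 0, 0], [0, 0, 1], -1], [[0, 0, 0], [0, 0, 0.84], -1], [[0, 0, 0], [0, 0, 0], -1]])

```text
clock: 6.75
position: [0.4607, -0.0268, 0.1012]
tool_rot: [-0.001, 0.047, 0.999, 0.0]
force: [1.2, -0.2, -1.6]
opening: 0.0373
finger_force: 59.9
```

```bash
python3 - <<'E'
from h import *
to(.4600,-.0257,.0075,-5.4)
a=cams.read_camera("scene")[200:350,250:450,::-1]
cv2.imwrite("pics/d.png",cv2.resize(a,None,fx=4,fy=4,interpolation=2))
E
```

```text
t 6.75 pos [ 0.4607 -0.0268  0.1012] yaw -5.36 F [ 1.2 -0.2 -1.6] open 0.0373 59.86138738808222
shift/.04 [0.015 0.024 2.342] turn/4deg [ 0.003 -0.03   0.009]
```

View pics/d.png

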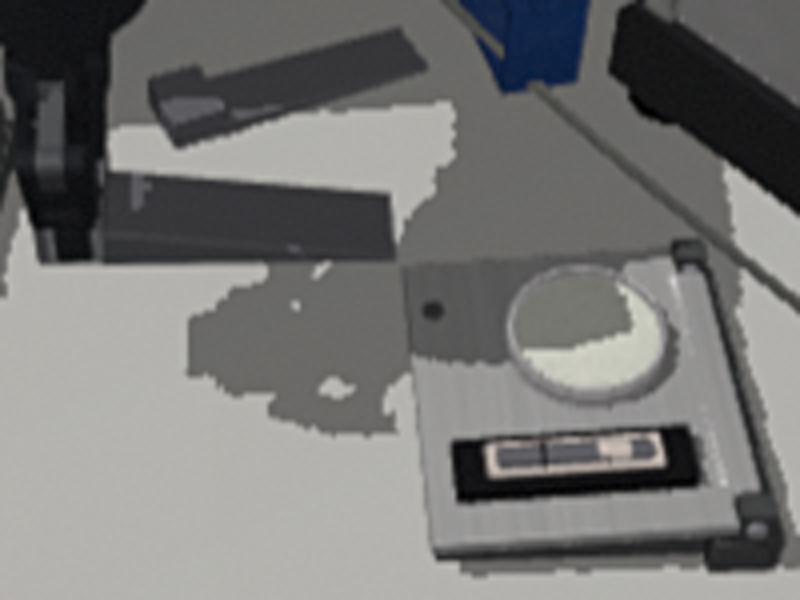

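The wedge is held level, with its thin end at crop (395,225) pointing at the foot corner mark at (432,310). I'll lower it, release so it settles, then regrip.

Request:
send_rows(deltas=[[[0.015, 0.024, 0.7], [0, 0, 0], -1], [[0, 0, 0.7], [0, 0, 0], -1], [[0, 0, 0.5], [0, 0, 0], -1], [[0, 0, 0.25], [0, 0, 0], -1], [[0, 0, 0.12], [0, 0, 0], -1], [[0, 0, 0.05], [0, 0, 0], -1], [[0, 0, 0], [0, 0, 0], -1]])

```text
clock: 7.68
position: [0.4612, -0.0253, 0.0096]
tool_rot: [0.0, 0.047, 0.999, -0.0]
force: [-0.4, 0.5, -0.8]
opening: 0.0371
finger_force: 60.0
```

Request:
send_rows(deltas=[[[0, 0, 0], [0, 0, 0], 0], [[0, 0, 0], [0, 0, 0], 0.2], [[0, 0, 0], [0, 0, 0], 0.2]])

```text
clock: 8.05
position: [0.4612, -0.0252, 0.0095]
tool_rot: [0.0, 0.047, 0.999, 0.0]
force: [-0.6, 0.5, 0.1]
opening: 0.051
finger_force: 0.0
```

```bash
python3 - <<'E'
from h import *
to(.4600,-.0257,.0075,-5.4)
a=cams.read_camera("scene")[200:350,250:450,::-1]
b=cams.read_camera("side")[200:290,240:400,::-1]
a=cv2.resize(a[:,:],None,fx=4,fy=4,interpolation=2)[:300]; b=cv2.resize(b,(533,300),interpolation=2)
cv2.imwrite("pics/e.png",np.vstack([a,np.hstack([b,np.zeros((300,267,3),np.uint8)])]))
E
```

```text
t 8.05 pos [ 0.4612 -0.0252  0.0095] yaw -5.36 F [-0.6  0.5  0.1] open 0.051 0.0
shift/.04 [ 0.028 -0.015  0.049] turn/4deg [0.001 0.006 0.011]
```

View pics/e.png

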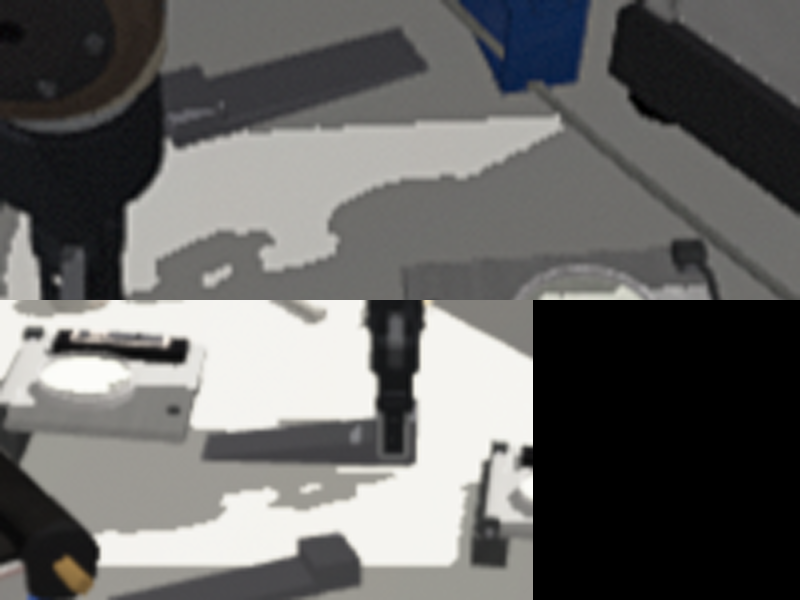

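The wedge lies flat and aligned, with its tip at side px (300,248) short of the plate edge. I'll regrip and push along -tool x, which is stand +x.

Request:
send_rows(deltas=[[[0, 0, 0.03], [0, 0, 0], 0.2], [[0, 0, 0], [0, 0, 0], -1], [[0, 0, 0], [0, 0, 0], -1], [[0, 0, 0], [0, 0, 0], -1], [[-0.1, 0, 0], [0, 0, 0], -1], [[-0.2, 0, 0], [0, 0, 0], -1], [[-0.25, 0, 0], [0, 0, 0], -1], [[-0.25, 0, 0], [0, 0, 0], -1]])

```text
clock: 9.15
position: [0.4915, -0.0279, 0.0082]
tool_rot: [-0.002, 0.047, 0.999, 0.0]
force: [-6.9, 1.2, 10.2]
opening: 0.037
finger_force: 60.9
```

Request:
send_rows(deltas=[[[-0.25, 0, 0], [0, 0, 0], -1], [[-0.25, 0, 0], [0, 0, 0], -1], [[-0.25, 0, 0], [0, 0, 0], -1], [[-0.25, 0, 0], [0, 0, 0], -1], [[-0.25, 0, 0], [0, 0, 0], -1], [[-0.25, 0, 0], [0, 0, 0], -1], [[-0.1, 0, 0], [0, 0, 0], -1], [[0, 0, 0], [0, 0, 0], -1]])

```text
clock: 10.15
position: [0.5531, -0.0334, 0.0083]
tool_rot: [-0.004, 0.047, 0.999, 0.001]
force: [-17.7, 2.8, 17.7]
opening: 0.0371
finger_force: 61.5
```

```bash
python3 - <<'E'
from h import *
to(.6143-.05*.9955,-.0403+.05*.0943,.0075,-5.4)
im=cams.read_camera("scene")[...,::-1]
cv2.imwrite("pics/f.png",cv2.resize(im[250:350,340:460],None,fx=6,fy=6,interpolation=2))
E
```

```text
t 10.15 pos [ 0.5531 -0.0334  0.0083] yaw -5.33 F [-17.7   2.8  17.7] open 0.0371 61.53388709295541
shift/.04 [-0.289 -0.028  0.017] turn/4deg [ 0.009 -0.111  0.017]
```

View pics/f.png

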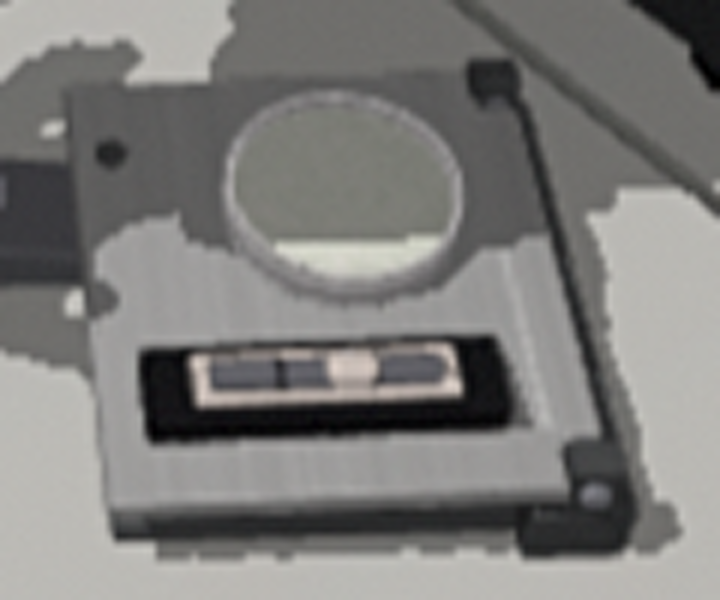

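The foot is lifting: the bubble, at crop x 330–378, now overlaps the rear line, and the front line is at x 281. I'll read the vial pixels numerically.

```bash
python3 - <<'E'
from h import *
im=cams.read_camera("scene").astype(int)
print("cols",list(range(372,418)))
for v in range(308,317): print(v,*im[v,372:418].sum(1)//3)
print(im[312,395:404].tolist())
K,A,e=RT("scene")
# stand-x pixel scale at vial
c,s=np.cos(-.094),np.sin(-.094)
for sx in(-43,-13,0,13): 
  for sy in (-35,-45): print(sx,sy,proj("scene",[.6619+c*sx/1e3-s*sy/1e3,-.09+s*sx/1e3+c*sy/1e3,.056]).round(1))
E
```

```text
cols [372, 373, 374, 375, 376, 377, 378, 379, 380, 381, 382, 383, 384, 385, 386, 387, 388, 389, 390, 391, 392, 393, 394, 395, 396, 397, 398, 399, 400, 401, 402, 403, 404, 405, 406, 407, 408, 409, 410, 411, 412, 413, 414, 415, 416, 417]
308 61 75 76 71 70 69 72 78 100 102 102 102 104 103 109 136 137 136 137 131 113 115 125 124 125 135 144 138 134 103 83 114 121 128 129 130 130 130 129 153 159 176 187 129 33 13
309 147 157 145 112 114 117 114 108 129 129 130 132 132 121 118 151 154 154 156 149 125 142 178 180 179 184 184 177 175 142 73 105 113 99 100 101 101 99 88 92 99 129 169 163 47 10
310 189 194 164 109 113 116 112 101 103 103 103 107 104 84 49 76 96 96 98 96 95 134 195 201 191 189 190 191 194 174 85 73 96 95 94 96 96 96 95 94 93 95 135 180 66 14
311 168 186 147 89 96 99 99 98 98 99 98 101 100 91 49 68 98 99 99 98 99 128 194 204 194 193 194 195 199 182 94 67 99 101 99 99 100 99 99 97 96 93 119 154 84 22
312 141 188 159 93 98 101 103 103 102 102 101 101 102 95 59 70 101 102 98 99 97 115 167 190 185 184 182 185 186 170 85 62 93 93 91 92 92 91 90 90 88 101 141 154 103 26
313 131 191 1
[... 317 characters left out ...]

315 110 195 188 159 145 146 144 145 143 144 145 152 153 152 147 144 157 166 165 165 164 163 162 168 179 173 172 171 173 175 158 179 181 178 171 171 171 166 164 160 159 160 162 160 146 49
316 100 188 188 185 185 179 180 177 169 170 169 168 164 161 157 157 161 158 155 155 153 150 150 151 149 139 137 134 134 132 120 122 122 119 105 106 102 93 89 74 75 73 72 66 61 32
[[201, 188, 183], [195, 183, 177], [193, 182, 177], [191, 181, 175], [195, 183, 177], [196, 184, 178], [180, 169, 163], [90, 84, 83], [61, 61, 66]]
-43 -35 [[369.4 306. ]]
-43 -45 [[370.1 311.1]]
-13 -35 [[387.5 305.4]]
-13 -45 [[388.4 310.5]]
0 -35 [[395.4 305.2]]
0 -45 [[396.4 310.2]]
13 -35 [[403.2 304.9]]
13 -45 [[404.3 310. ]]
```

The lines are at columns 386.4 and 402.8, so the middle is 394.6. The bubble's left edge is at 393, which puts it about 3.5–5 mm to the rear. I'll push about 12 mm more and measure again.

Request:
send_rows(deltas=[[[-0.1, 0, 0], [0, 0, 0], -1], [[-0.1, 0, 0], [0, 0, 0], -1], [[-0.1, 0, 0], [0, 0, 0], -1], [[0, 0, 0], [0, 0, 0], -1], [[0, 0, 0], [0, 0, 0], -1]])

```text
clock: 10.88
position: [0.5654, -0.0346, 0.0083]
tool_rot: [-0.003, 0.047, 0.999, 0.0]
force: [-16.3, 3.5, 17.6]
opening: 0.0369
finger_force: 61.4
```

```bash
cat > v.py <<'E'
from h import *
to(.6143-.05*.9955,-.0403+.05*.0943,.0075,-5.4)
im=cams.read_camera("scene").astype(int)
for v in range(307,315): print(v,*im[v,382:410].sum(1)//3)
E
python3 v.py
```

```text
t 10.875 pos [ 0.5654 -0.0346  0.0083] yaw -5.33 F [-16.3   3.5  17.6] open 0.0369 61.42844151647296
shift/.04 [ 0.018 -0.027  0.02 ] turn/4deg [ 0.009 -0.1    0.017]
307 57 51 49 48 51 71 74 73 72 72 68 60 52 64 82 85 90 102 102 96 78 110 135 136 135 137 137 139
308 112 114 108 81 62 91 114 111 114 127 139 134 131 137 148 151 153 154 134 106 83 122 152 153 153 152 155 155
309 127 127 124 93 57 74 112 111 116 148 182 185 182 181 181 182 183 171 127 76 42 65 92 92 93 92 93 95
310 94 96 98 87 55 59 97 96 103 148 199 202 192 191 191 193 193 182 146 92 51 60 97 98 97 95 96 97
311 101 101 102 97 66 60 100 100 103 139 197 201 192 192 193 192 192 183 149 95 61 58 99 101 99 99 98 98
312 101 99 98 96 70 56 97 96 92 113 166 182 178 177 176 176 176 164 128 88 61 50 89 90 88 89 89 88
313 81 82 84 81 61 46 82 79 78 89 125 151 146 146 144 146 142 127 99 83 72 59 93 93 96 109 108 109
314 101 108 123 121 110 90 122 122 126 144 151 162 161 159 159 158 158 152 146 147 146 142 155 153 156 165 166 166
```

The bubble is about 1.5 mm to the rear. I'll push 4 mm more, release and re-measure.

Request:
send_rows(deltas=[[[-0.1, 0, 0], [0, 0, 0], -1], [[0, 0, 0], [0, 0, 0], -1], [[0, 0, 0], [0, 0, 0], 0], [[0, 0, 0], [0, 0, 0], 0.2], [[0, 0, 0], [0, 0, 0], 0.2], [[0, 0, 0], [0, 0, 0], 0.2]])

```text
clock: 11.68
position: [0.5727, -0.0357, 0.008]
tool_rot: [0.0, 0.047, 0.999, 0.0]
force: [-0.8, 0.9, -0.2]
opening: 0.0515
finger_force: 0.0
```

```bash
python3 v.py
```

```text
t 11.675 pos [ 0.5727 -0.0357  0.008 ] yaw -5.36 F [-0.8  0.9 -0.2] open 0.0515 0.0
shift/.04 [ 0.203 -0.016  0.012] turn/4deg [0.001 0.    0.01 ]
307 70 74 72 75 71 69 72 68 72 75 83 85 85 87 87 93 100 111 135 129 110 133 137 135 136 136 132 110
308 111 113 113 108 80 93 115 121 137 143 149 149 151 152 155 157 149 129 151 146 121 146 153 152 154 155 149 126
309 110 112 113 104 53 75 112 123 159 184 185 183 183 184 186 183 161 108 91 83 57 68 93 95 95 95 95 90
310 95 96 97 92 61 61 98 109 154 200 197 192 191 193 195 194 178 128 96 89 62 62 97 97 95 97 95 98
311 101 101 102 98 71 54 99 107 147 200 196 190 191 191 193 192 177 132 99 95 72 58 98 99 96 99 97 98
312 96 96 97 91 62 47 92 93 119 175 179 176 173 173 174 173 155 111 89 85 63 49 90 88 88 87 87 85
313 80 80 80 78 55 40 82 80 93 135 146 145 142 142 141 145 127 95 89 90 72 62 106 111 108 108 109 107
314 121 121 121 121 109 96 144 144 143 153 159 159 158 155 159 164 157 151 151 152 146 144 164 165 165 165 165 165
```

The bubble edges are at 390.0 and 398.6, so its centre is 394.3 against a line middle of 394.5: centred. I'll retreat straight up and check that it stays.

Request:
send_rows(deltas=[[[0, 0, -0.2], [0, 0, 0], 0.3], [[0, 0, -0.5], [0, 0, 0], 0.3], [[0, 0, -0.8], [0, 0, 0], 0.3], [[0, 0, -1], [0, 0, 0], 0.3], [[0.5, 0, -1], [0, 0, 0], 0.3], [[1, 0, -0.5], [0, 0, 0], 0.3], [[1, 0, 0], [0, 0, 0], 0.3], [[0, 0, 0], [0, 0, 0], 0.3]])

```text
clock: 12.72
position: [0.471, -0.026, 0.1691]
tool_rot: [0.0, 0.047, 0.999, 0.0]
force: [0.5, -0.4, 0.0]
opening: 0.0556
finger_force: 0.0
```

```bash
python3 v.py; python3 - <<'E'
from h import *
a=cams.read_camera("scene")[200:350,250:460,::-1]
b=cams.read_camera("side")[200:290,220:400,::-1]
a=cv2.resize(a,(490,350),interpolation=2); b=cv2.resize(b,(490,245),interpolation=2)
cv2.imwrite("pics/g.png",np.vstack([a,b]))
E
```

```text
t 12.725 pos [ 0.471  -0.026   0.1691] yaw -5.36 F [ 0.5 -0.4  0. ] open 0.0556 0.0
shift/.04 [-2.351 -0.02   4.041] turn/4deg [0.001 0.002 0.01 ]
307 67 68 69 70 67 65 66 66 66 70 80 81 81 82 83 87 96 104 128 123 105 126 128 128 129 131 123 103
308 105 106 108 102 75 88 109 111 123 136 141 141 143 145 146 147 141 124 143 137 115 139 145 145 145 146 140 120
309 102 105 107 98 50 72 105 114 144 175 174 173 174 173 175 176 155 106 87 81 54 65 88 88 89 90 89 84
310 90 90 91 87 57 58 92 102 146 190 186 181 181 183 183 184 168 125 91 85 58 55 91 92 91 90 92 91
311 96 96 97 93 66 53 93 100 137 188 187 181 182 181 182 182 169 128 94 88 67 56 93 94 93 92 91 92
312 90 92 91 87 62 41 88 87 108 162 171 166 164 164 164 164 148 107 83 80 59 47 82 84 82 82 81 81
313 75 76 76 74 50 36 77 75 84 122 139 137 136 133 134 137 123 91 85 84 66 61 101 104 103 101 102 102
314 115 115 114 114 104 92 137 137 136 144 151 151 149 149 150 156 147 143 144 143 140 137 156 156 156 156 156 157
```

View pics/g.png

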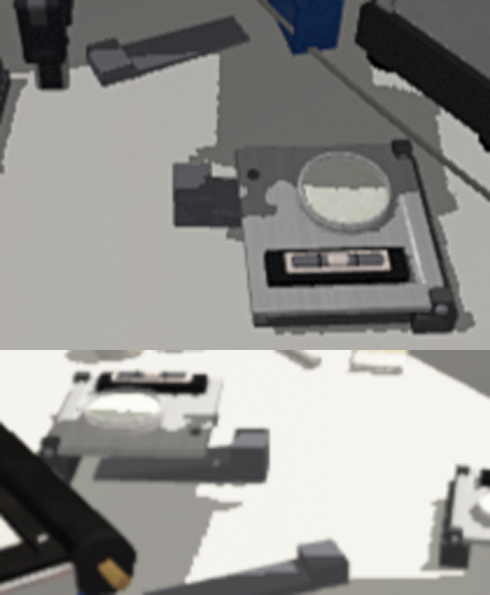

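The wedge is under the foot, with its head at (205,195) in the top view. The bubble at (338,259) sits between both lines and hasn't moved since the gripper retreated. The thin wedge is untouched, so I'll hand in.

```bash
python3 -c "
from workcell import r
print(r.finish_job())"
```

```text
the job is handed in; nothing more can be done
None
```

The job is handed in: the thick wedge is under the front left foot holding the stand up, the bubble reads centred between its two lines to within about 0.5 mm, the thin wedge was not touched, and it took about 13 s.

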